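# Line up the glaze test tiles by shade

## Task

Stand the four glazed test tiles on the four slate pads of the ware board in order of shade, the palest on the pad next to the blue peg and the darkest on the pad at the other end. Each tile must stand upright in the middle of its pad, with its upright slab in line with the row; do not knock any tile over, leave the glaze jar where it is, and let go of everything at the end.

Things in the scene. Friction and masses are not known exactly. Their poses are not given: they have to be found in the camera images.
- tile_pink: Loose glazed test tile, palest: very pale pink; about 70 to 130 g, standing. Upside-down T: foot 44 (x) by 48 (y) mm, 9 mm thick; upright slab on its middle, 10 mm thick (x), 48 mm wide (y), top 70 mm above the underside. Origin: centre of the underside, z up; x is normal to the slab (grip it across x, above the foot), y along it. All four same shape; a half turn makes no difference.
- tile_rose: Loose glazed test tile, second palest: mid rose pink; about 70 to 130 g, standing. Upside-down T: foot 44 (x) by 48 (y) mm, 9 mm thick; upright slab on its middle, 10 mm thick (x), 48 mm wide (y), top 70 mm above the underside. Origin: centre of the underside, z up; x is normal to the slab (grip it across x, above the foot), y along it. All four same shape; a half turn makes no difference.
- tile_red: Loose glazed test tile, second darkest: strong red; about 70 to 130 g, standing. Upside-down T: foot 44 (x) by 48 (y) mm, 9 mm thick; upright slab on its middle, 10 mm thick (x), 48 mm wide (y), top 70 mm above the underside. Origin: centre of the underside, z up; x is normal to the slab (grip it across x, above the foot), y along it. All four same shape; a half turn makes no difference.
- tile_oxblood: Loose glazed test tile, darkest: almost black oxblood red; about 70 to 130 g, standing. Upside-down T: foot 44 (x) by 48 (y) mm, 9 mm thick; upright slab on its middle, 10 mm thick (x), 48 mm wide (y), top 70 mm above the underside. Origin: centre of the underside, z up; x is normal to the slab (grip it across x, above the foot), y along it. All four same shape; a half turn makes no difference.
- pad_a: Grey-blue slate pad, number 1 of 4 alike in a row, counted from the left (+y) end; fixed on a wooden ware board (100 by 380 by 18 mm). Pad 56 (x) by 60 (y) by 2 mm, 70 mm from centre to centre. Origin: centre of its underside, 18 mm above the table; its top is 2 mm higher. y runs along the row to the left end, x across it, away from the robot.
- pad_b: Grey-blue slate pad, number 2 of 4 alike in a row, counted from the left (+y) end; fixed on a wooden ware board (100 by 380 by 18 mm). Pad 56 (x) by 60 (y) by 2 mm, 70 mm from centre to centre. Origin: centre of its underside, 18 mm above the table; its top is 2 mm higher. y runs along the row to the left end, x across it, away from the robot.
- pad_c: Grey-blue slate pad, number 3 of 4 alike in a row, counted from the left (+y) end; fixed on a wooden ware board (100 by 380 by 18 mm). Pad 56 (x) by 60 (y) by 2 mm, 70 mm from centre to centre. Origin: centre of its underside, 18 mm above the table; its top is 2 mm higher. y runs along the row to the left end, x across it, away from the robot.
- pad_d: Grey-blue slate pad, number 4 of 4 alike in a row, counted from the left (+y) end; fixed on a wooden ware board (100 by 380 by 18 mm). Pad 56 (x) by 60 (y) by 2 mm, 70 mm from centre to centre. Origin: centre of its underside, 18 mm above the table; its top is 2 mm higher. y runs along the row to the left end, x across it, away from the robot.
- peg_blue: Blue peg, 20 mm diameter, 25 mm high, fixed on the ware board at one end of the row, 65 mm beyond the centre of the nearest pad (at the left end or the right end; the other end has a like peg of bare wood). It marks the end where the palest tile goes. Origin: centre of its underside, on the board's top.
- jar: Bystander: dark red glaze jar with white lid, 68 mm diameter, 85 mm high, loose, right of the board. Origin: centre of the underside.
Mind the look-alikes: they are no part of the job. Of the things that look like the tile_oxblood, take the one that is farthest to the robot's left at the start.

How it is judged (in metres and radians):
At the end, for the whole second after the job is handed in: Counted from the blue peg, the pink, rose, red and oxblood tiles stand in this order, one on each pad: within 12 mm of the pad's centre, slab within 0.21 rad (12 degrees) of the row's direction, upright within 0.1 rad, underside less than 6 mm above the pad's underside, released and at rest (((horizontal distance between peg_blue and pad_a below 0.1 m and horizontal distance between tile_pink and pad_a below 0.012 m and z of tile_pink in the frame of pad_a below 0.006 m and angle between the y axis of tile_pink and the y axis of pad_a, either way round below 0.21 rad and horizontal distance between tile_rose and pad_b below 0.012 m and z of tile_rose in the frame of pad_b below 0.006 m and angle between the y axis of tile_rose and the y axis of pad_b, either way round below 0.21 rad and horizontal distance between tile_red and pad_c below 0.012 m and z of tile_red in the frame of pad_c below 0.006 m and angle between the y axis of tile_red and the y axis of pad_c, either way round below 0.21 rad and horizontal distance between tile_oxblood and pad_d below 0.012 m and z of tile_oxblood in the frame of pad_d below 0.006 m and angle between the y axis of tile_oxblood and the y axis of pad_d, either way round below 0.21 rad) or (horizontal distance between peg_blue and pad_d below 0.1 m and horizontal distance between tile_pink and pad_d below 0.012 m and z of tile_pink in the frame of pad_d below 0.006 m and angle between the y axis of tile_pink and the y axis of pad_d, either way round below 0.21 rad and horizontal distance between tile_rose and pad_c below 0.012 m and z of tile_rose in the frame of pad_c below 0.006 m and angle between the y axis of tile_rose and the y axis of pad_c, either way round below 0.21 rad and horizontal distance between tile_red and pad_b below 0.012 m and z of tile_red in the frame of pad_b below 0.006 m and angle between the y axis of tile_red and the y axis of pad_b, either way round below 0.21 rad and horizontal distance between tile_oxblood and pad_a below 0.012 m and z of tile_oxblood in the frame of pad_a below 0.006 m and angle between the y axis of tile_oxblood and the y axis of pad_a, either way round below 0.21 rad)) and angle between each of tile_pink, tile_rose, tile_red, tile_oxblood's own z axis and vertical below 0.1 rad and linear speed of each of tile_pink, tile_rose, tile_red, tile_oxblood below 0.02 m/s and angular speed of each of tile_pink, tile_rose, tile_red, tile_oxblood below 0.2 rad/s and contact force between each of tile_pink, tile_rose, tile_red, tile_oxblood and the fingers below 0.05 N); the robot touches nothing.
It fails at once if a test tile is knocked over or laid on its side (angle between any of tile_pink, tile_rose, tile_red, tile_oxblood's own z axis and vertical above 0.8 rad).
It fails at once if the glaze jar is moved by more than 30 mm (distance of jar from where it was at the start of the episode above 0.03 m).
It also fails if it takes over 112 s, if anything falls off the work surface, if the arm or the gripper's body presses on something with over 40 N, if the wrist force passes 120 N, or if a joint passes its speed limit or range.

## Robot

A 7-joint arm with a two-finger parallel gripper is mounted at the origin on the work surface. World frame = base frame: x ahead of the robot, y to its left, z up, the work surface at z = 0. Lengths are in mm, angles in rad, forces in N, time in s.
With the tool pointing down it reaches from about 350 to 900 mm from the base axis. Payload 8.1 kg.
Tool frame: the origin (TCP) lies between the finger pads; the fingertips stand 22 mm ahead of it and the grasp point (between the pads) lies 3 mm ahead of it (r.tcp_to_tips is the distance from the TCP to the fingertips, in mm); y points along the fingers, x is the direction in which the jaws open and shut, and the axes are right-handed (so a half turn about y gives the same grasp; the last joint's range is limited). The gripper opens to 92 mm and grips with 3 to 60 N. Pads are 19 mm wide; open, the fingers measure 130 mm over their backs; the gripper's body (75 mm by 190 mm) begins 47 mm behind the grasp point.
Start: joints at [-1.219, 0.434, 0.025, 1.573, -0.012, 1.134, -0.075], TCP at [274.579, 561.469, 248.742] pointing down, gripper open.
Joint ranges: [-2.62, 2.62], [-0.44, 2.09], [-1.27, 1.32], [0.08, 2.57], [-1.32, 4.46], [0.12, 2], [-2.74, 2.74]. Speed limits (rad/s): [2.22, 2.22, 3.01, 3.01, 3.14, 3.14, 3.14].

## Interface

Orientations are given as a unit quaternion [x, y, z, w].
In Python, from rig import r gives the robot as it stands. The module is installed in compiled form; this text tells all that it offers.
- The arm moves only by the tool jog_arm, never from a script. Its argument "increments" is a list of rows, each an object with "dr": the turn, a rotation vector about the tool's x, y, z in degrees, a list of three; "slide": the shift along the tool's x, y, z in cm, a list of three; "claw": the opening in per cent of the stroke, from 0 (shut) to 100 (fully open). A call has 1 to 12 rows; each row is the pose to reach, as a shift and turn from the pose commanded when the call began, along the tool's axes at that moment; what a row does not reach only later rows make up. A row lasts 1/10 s, in which the tool goes at most 50 mm and 8.59 degrees, less where a joint would pass 70% of its speed; a pose out of reach is approached as far as the arm can. A call with a gripper value outside its range is refused whole. The fingers move at their own pace and stop on an object; "squeeze" is the grip in N (left out, the last holds). Time passes only in rows, so rows that repeat a pose let the fingers close. It gives the time, the measured TCP pose, the force and the opening at its end, in the units of the state.
- r.state(): the state, without advancing time (a new reading comes with each control period).
- r.capture(name): name is "scene" or "side" or "wrist"; returns a dict with "color" (420x560x3 uint8, blue, green, red), "fx", "fy", "cx", "cy" (pixels), "extrinsics" (4x4, takes a point from world to camera coordinates). Camera axes: x right, y down, z forward; pixel columns grow to the right and rows downward; lengths in mm; the calibration is good to about 2 mm. A picture is of the moment at which its call begins. There is no depth.
- r.hand_in(): hands the job in, once; it reports no verdict.
The state is a dict: "time": time; "joint_pos": joint angles; "qd": joint speeds; "effort": joint torques, N m; "tool_pos": TCP position; "tool_rot": TCP orientation; "ft_force": force on the tool from outside, world axes, zero at the start; "torque": the same for the moment, N m; "width": finger opening in mm.
Only numpy, scipy, OpenCV 4.12 (cv2) and the standard library are available. Lean on these libraries where they do the work, as an engineer would, in place of code of your own. Each camera call takes 0.05 s, during which the arm holds its last target.

## Working session

There is one attempt and no reset: what is moved stays moved. The work goes in short steps, Python scripts to look and compute and a tool call to move; the robot and the scene stay as the last step left them, time stands still between calls to the robot, and variables do not carry over. Pictures are saved under pics/ and viewed, and the job is handed in when it is done.

Besides the shell and the picture viewer there is one more tool, called after "Emit:" in YAML: its name, and indented under it one key for each argument. jog_arm: Moves the arm, as the interface text tells. Its arguments: {"type":"object","properties":{"increments":{"type":"array","items":{"type":"object","properties":{"dr":{"type":"array","items":{"type":"number"}},"slide":{"type":"array","items":{"type":"number"}},"claw":{"type":"number"}}}},"squeeze":{"type":"number"}},"required":["increments"]}

```bash
mkdir -p pics
python3 - <<'E'
from rig import r
import cv2, numpy as np
s=r.state(); print({k:np.round(v,3).tolist() for k,v in s.items()}, r.tcp_to_tips)
for n in ("scene","side","wrist"):
    c=r.capture(n); cv2.imwrite(f"pics/{n}0.png",c["color"]); print(n,c["fx"],c["fy"],c["cx"],c["cy"],np.round(c["extrinsics"],3).tolist())
    np.savez(f"pics/{n}0.npz",**c)
E
```

```text
{'time': 0.0, 'joint_pos': [-1.219, 0.435, 0.025, 1.574, -0.012, 1.134, -0.075], 'qd': [0.001, -0.001, -0.002, -0.001, -0.0, 0.001, -0.001], 'effort': [0.001, -66.784, 0.986, -31.446, -0.06, 0.043, 0.0], 'tool_pos': [274.399, 560.999, 247.941], 'tool_rot': [0.6, 0.374, -0.375, -0.6], 'ft_force': [0.474, -0.033, -0.156], 'torque': [-0.015, -0.023, 0.007], 'width': 91.865} 22.0
scene 500.6224272081462 500.6224272081462 285.9243029452648 199.6735696950124 [[-0.323, 0.946, -0.003, 223.981], [0.779, 0.264, -0.568, -362.087], [-0.537, -0.186, -0.823, 1438.788], [0.0, 0.0, 0.0, 1.0]]
side 424.8496992632217 424.8496992632217 287.0893572392879 207.6266798805912 [[1.0, -0.015, -0.001, -520.646], [-0.012, -0.769, -0.639, -20.48], [0.009, 0.639, -0.769, 954.707], [0.0, 0.0, 0.0, 1.0]]
wrist 354.21268031568826 354.21268031568826 278.18155337205883 210.2118859820173 [[0.44, 0.898, -0.002, -624.346], [0.867, -0.424, 0.262, -32.674], [0.235, -0.117, -0.965, 391.44], [0.0, 0.0, 0.0, 1.0]]
```

View pics/scene0.png

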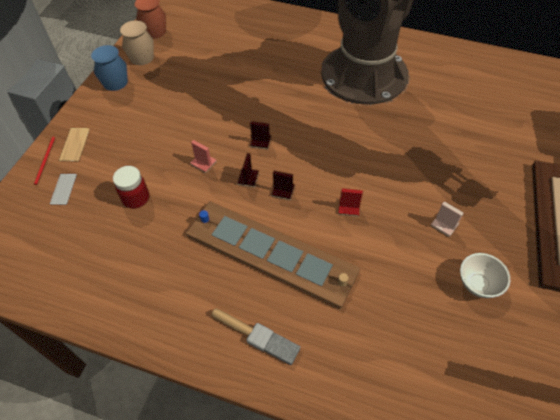

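View pics/side0.png

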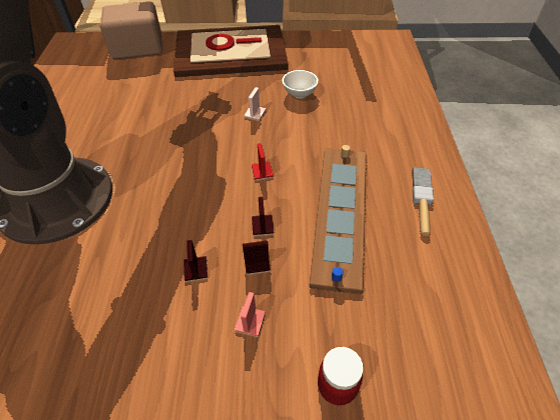

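View pics/wrist0.png

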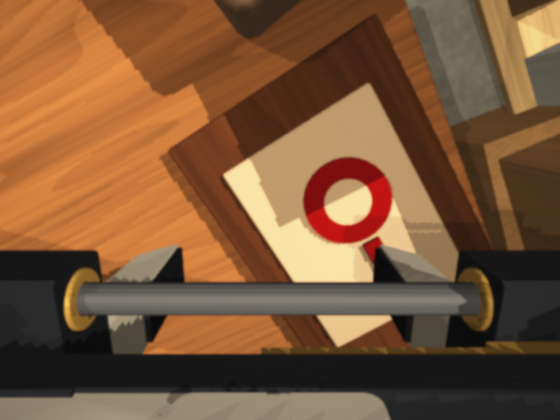

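The candidates for oxblood, as scene pixel / side pixel, are (283,184)/(262,225), (248,172)/(257,257) and (260,134)/(195,268). In the side view +y is up, so the one farthest to the robot's left is (283,184)/(262,225). The blue peg is at the right end (−y), next to pad_d. Next I'll take close crops.

Run:
```python
import cv2
a=cv2.imread("pics/scene0.png"); b=cv2.imread("pics/side0.png")
def crop(im,x,y,w,h,s,n): cv2.imwrite(n,cv2.resize(im[y:y+h,x:x+w],None,fx=s,fy=s,interpolation=cv2.INTER_CUBIC))
crop(a,180,110,200,130,4,"pics/c1.png")
crop(b,170,70,120,280,2.1,"pics/c2a.png")
import numpy as np
im=np.hstack([cv2.resize(b[y:y+70,x:x+65],None,fx=4,fy=4,interpolation=cv2.INTER_CUBIC) for x,y in((235,195),(230,285),(235,75))])
cv2.imwrite("pics/c2.png",im)
```

```text
(no output)
```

View pics/c1.png

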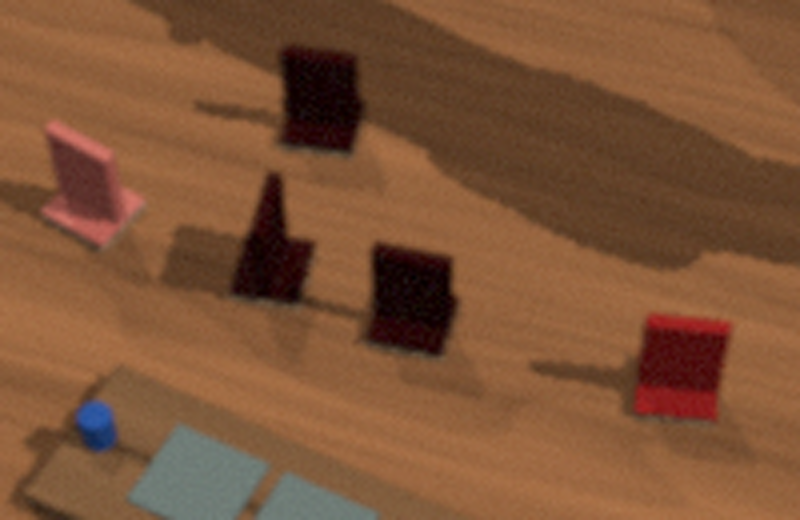

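View pics/c2.png

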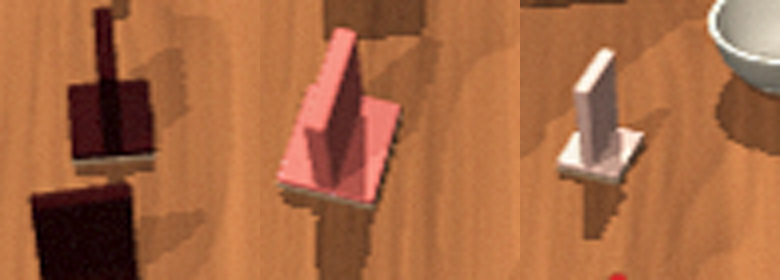

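The crops show the oxblood choice with its slab near-parallel to y, standing clear of its decoy by about a tile width. Rose and pink are turned. Next I'll work out positions from corner rays and pad masks.

```bash
cat > h.py <<'E'
import numpy as np, cv2
def load(n): 
    d=np.load(n); return {k:d[k] for k in d.files}
def ray(c,p,z):
    E=c["extrinsics"]; R=E[:3,:3]; t=E[:3,3]; o=-R.T@t
    d=R.T@np.array([(p[0]-c["cx"])/c["fx"],(p[1]-c["cy"])/c["fy"],1.0])
    return (o+d*(z-o[2])/d[2])[:2]
def proj(c,P):
    E=c["extrinsics"]; q=E[:3,:3]@np.asarray(P,float)+E[:3,3]
    return np.array([q[0]/q[2]*c["fx"]+c["cx"],q[1]/q[2]*c["fy"]+c["cy"]])
def triang(c1,p1,c2,p2):
    A=[];b=[]
    for c,p in((c1,p1),(c2,p2)):
        E=c["extrinsics"];R=E[:3,:3];o=-R.T@E[:3,3]
        d=R.T@np.array([(p[0]-c["cx"])/c["fx"],(p[1]-c["cy"])/c["fy"],1.0]);d/=np.linalg.norm(d)
        M=np.eye(3)-np.outer(d,d);A.append(M);b.append(M@o)
    return np.linalg.solve(sum(A),sum(b))
E
python3 - <<'E'
from h import *
for n in("scene","side"):
    c=load(f"pics/{n}0.npz"); hsv=cv2.cvtColor(c["color"],cv2.COLOR_BGR2HSV)
    m=cv2.inRange(hsv,(70,20,70),(110,110,200)); m=cv2.morphologyEx(m,cv2.MORPH_OPEN,np.ones((3,3)))
    cs,_=cv2.findContours(m,0,1)
    for k in cs:
        if cv2.contourArea(k)<250: continue
        M=cv2.moments(k);p=(M["m10"]/M["m00"],M["m01"]/M["m00"]);
        if 180<p[0]<370 and 140<p[1]<300:
            q=ray(c,p,20);print(n,np.round(p),cv2.contourArea(k),np.round(q,1))
    m=cv2.inRange(hsv,(110,150,60),(130,255,255)); cs,_=cv2.findContours(m,0,1)
    for k in cs:
        if cv2.contourArea(k)>40: 
            p=k[:,0].mean(0); print(n,"peg",p,ray(c,p,32))
c=load("pics/side0.npz")
T={"ox":((235,195),[(70,85),(148,80),(154,152),(73,158)]),
"rose":((230,285),[(313-260,98),(400-260,104),(374-260,203),(281-260,184)]),
"pink":((235,75),[(576-520,135),(643-520,130),(618-520,180),(558-520,160)])}
for k,(o,ps) in T.items():
    Q=np.array([ray(c,(o[0]+x/4,o[1]+y/4),9) for x,y in ps]); print(k,np.round(Q,0).tolist(),Q.mean(0).round(1))
E
```

```text
scene [314. 269.] 519.5 [652.   49.2]
scene [285. 256.] 475.0 [642.  -20.2]
scene [257. 243.] 448.5 [631.4 -89.2]
scene [229. 231.] 430.5 [ 621.3 -158.7]
side [338. 249.] 604.5 [ 619.8 -160.8]
side [340. 222.] 488.5 [630.  -91.8]
side [342. 197.] 419.5 [640.5 -22.2]
side [343. 174.] 370.5 [650.6  47.2]
side peg [336.88888889 273.97222222] [ 610.25956008 -223.92030517]
ox [[446.0, -65.0], [487.0, -62.0], [491.0, -110.0], [449.0, -114.0]] [468.2 -87.9]
rose [[437.0, -282.0], [476.0, -285.0], [466.0, -332.0], [425.0, -322.0]] [ 451.  -305.3]
pink [[422.0, 307.0], [468.0, 311.0], [452.0, 258.0], [412.0, 280.0]] [438.4 289. ]
```

Run:
```python
import cv2
import numpy as np
a=cv2.imread("pics/scene0.png"); b=cv2.imread("pics/side0.png")
f=lambda im,x,y:cv2.resize(im[y:y+60,x:x+65],None,fx=6,fy=6,interpolation=cv2.INTER_CUBIC)
cv2.imwrite("pics/c3.png",np.hstack([f(b,235,135),f(a,415,190)]))
```

```text
(no output)
```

View pics/c3.png

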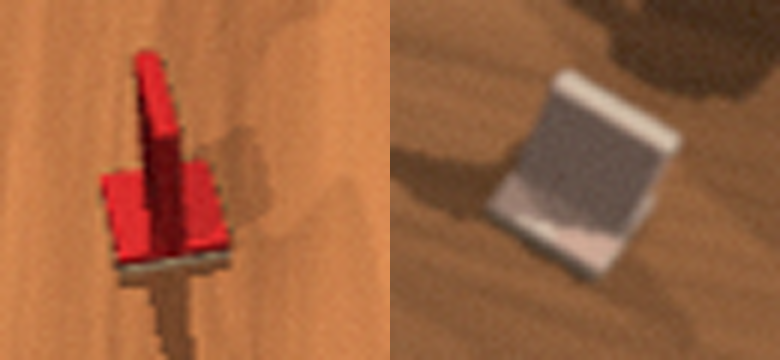

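Run:
```python
from h import *
from rig import r
from scipy.spatial.transform import Rotation as Ro
s=r.state(); print(np.round(Ro.from_quat(s["tool_rot"]).as_matrix(),3), s["time"])
c=load("pics/side0.npz"); sc=load("pics/scene0.npz")
Q=np.array([ray(c,(235+x/6,135+y/6),9) for x,y in[(102,178),(208,163),(228,240),(122,262)]]);print("red",Q.round(0).tolist(),Q.mean(0))
def edge(n,c,o,s,a,b,z=70):
    A=ray(c,(o[0]+a[0]/s,o[1]+a[1]/s),z);B=ray(c,(o[0]+b[0]/s,o[1]+b[1]/s),z)
    d=B-A; print(n,A.round(),B.round(),((A+B)/2).round(1),"len",np.linalg.norm(d).round(1),"yaw of y axis",np.degrees(np.arctan2(-d[0],d[1])).round(1))
edge("pink",sc,(415,190),6,(175,75),(285,140))
edge("red",sc,(180,110),4,(650,323),(730,327))
edge("ox",sc,(180,110),4,(377,248),(453,258))
edge("rose",sc,(180,110),4,(52,127),(113,160))
edge("red s",c,(235,135),6,(166,135),(148,57))
edge("rose s",c,(230,285),4,(55,127),(88,33))
edge("pink s",c,(235,75),4,(62,92),(91,52))
```

```text
[[ 0.439 -0.    -0.898]
 [ 0.898 -0.001  0.439]
 [-0.001 -1.    -0.   ]] 0.15
red [[439.0, 92.0], [481.0, 100.0], [489.0, 57.0], [448.0, 46.0]] [464.01217676  73.47262284]
pink [430. 277.] [445. 319.] [437.4 298.2] len 44.7 yaw of y axis -20.6
red [470.  58.] [459. 101.] [464.6  79.1] len 44.5 yaw of y axis 15.2
ox [ 470. -104.] [462. -61.] [466.  -82.7] len 44.1 yaw of y axis 9.3
rose [ 446. -320.] [ 458. -275.] [ 451.7 -297.4] len 46.7 yaw of y axis -14.8
red s [468.  52.] [460.  94.] [463.8  73. ] len 43.4 yaw of y axis 10.3
rose s [ 445. -325.] [ 457. -282.] [ 450.8 -303.5] len 44.4 yaw of y axis -15.6
pink s [432. 270.] [449. 313.] [440.6 291.2] len 46.1 yaw of y axis -21.8
```

```bash
cat >> h.py <<'E'
from scipy.spatial.transform import Rotation as Ro
def Rd(yaw):
    a=np.radians(yaw); x=np.array([np.cos(a),np.sin(a),0]); y=np.array([0,0,-1.]); return np.column_stack([x,y,np.cross(x,y)])
def go(x,y,z,yaw):
    from rig import r
    s=r.state(); R=Ro.from_quat(s["tool_rot"]).as_matrix()
    best=min((Ro.from_matrix(R.T@Rd(yaw+k)).as_rotvec(degrees=True) for k in(0,180)),key=np.linalg.norm)
    print("slide",np.round(R.T@(np.array([x,y,z])-s["tool_pos"])/10,2),"dr",best.round(1),"t",round(s["time"],2),"pos",np.round(s["tool_pos"],1),"w",round(s["width"],1),"j",np.round(s["joint_pos"],2))
E
python3 -c "
from h import *
go(439,294,160,-21)"
```

```text
slide [-16.76   8.84 -26.52] dr [ 0.1 84.9 -0. ] t 0.15 pos [274.4 561.1 248.2] w 92.1 j [-1.22  0.44  0.02  1.57 -0.01  1.13 -0.08]
```

Emit:
jog_arm:
  increments:
    - {"slide":[-16.8,8.8,-26.5],"dr":[0,85,0],"claw":60}
    - {"slide":[-16.8,8.8,-26.5],"dr":[0,85,0],"claw":60}
    - {"slide":[-16.8,8.8,-26.5],"dr":[0,85,0],"claw":60}
    - {"slide":[-16.8,8.8,-26.5],"dr":[0,85,0],"claw":60}
    - {"slide":[-16.8,8.8,-26.5],"dr":[0,85,0],"claw":60}
    - {"slide":[-16.8,8.8,-26.5],"dr":[0,85,0],"claw":60}
    - {"slide":[-16.8,8.8,-26.5],"dr":[0,85,0],"claw":60}
    - {"slide":[-16.8,8.8,-26.5],"dr":[0,85,0],"claw":60}
    - {"slide":[-16.8,8.8,-26.5],"dr":[0,85,0],"claw":60}
    - {"slide":[-16.8,8.8,-26.5],"dr":[0,85,0],"claw":60}
    - {"slide":[-16.8,8.8,-26.5],"dr":[0,85,0],"claw":60}
    - {"slide":[-16.8,8.8,-26.5],"dr":[0,85,0],"claw":60}

```text
time: 1.35
tool_pos: [438.6, 294.2, 160.6]
tool_rot: [0.696, -0.128, 0.128, -0.695]
ft_force: [-0.8, -0.0, 0.7]
width: 55.4
```

```bash
cat > look.py <<'E'
import sys
from h import *
from rig import r
v=sys.argv[1].split(","); n=sys.argv[2]; ims=[]
for k in v:
    c=r.capture(k); cv2.imwrite(f"pics/{k}{n}.png",c["color"]); np.savez(f"pics/{k}{n}.npz",**c)
    ims.append(c["color"])
if len(v)>1: cv2.imwrite(f"pics/m{n}.png",cv2.resize(np.hstack(ims),(800,300)))
E
python3 look.py wrist 1; python3 -c "
from h import *
go(439,294,48,-21)
c=load('pics/wrist1.npz'); print(c['extrinsics'].round(2))"
```

```text
slide [ 4.000e-02  1.127e+01 -1.000e-02] dr [ 0.   0.2 -0. ] t 1.4 pos [438.6 294.2 160.7] w 55.4 j [-1.01  0.39  0.42  1.94 -0.21  0.85 -0.84]
[[ 9.3000e-01 -3.6000e-01 -0.0000e+00 -3.0484e+02]
 [-3.4000e-01 -9.0000e-01  2.6000e-01  4.0558e+02]
 [-1.0000e-01 -2.5000e-01 -9.6000e-01  4.2066e+02]
 [ 0.0000e+00  0.0000e+00  0.0000e+00  1.0000e+00]]
```

View pics/wrist1.png

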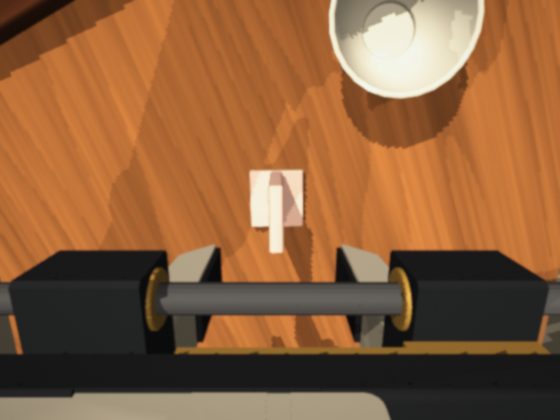

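The wrist view shows pink's foot at about (250–303, 170–226) and its slab top from (276,183) to (276,252), aligned with the jaws.

```bash
python3 -c "
from h import *
c=load('pics/wrist1.npz')
print([ray(c,p,9).round(1) for p in ((250,170),(303,170),(303,226),(250,226),(276.5,198))], [ray(c,p,70).round(1) for p in((276.5,183),(276,252))])"
```

```text
[array([426.2, 327. ]), array([466.8, 311.5]), array([450.5, 266.2]), array([408. , 282.3]), array([438. , 297.2])] [array([447.2, 320. ]), array([429.6, 275. ])]
```

Emit:
jog_arm:
  increments:
    - {"slide":[-0.16,4,0.26],"claw":60}
    - {"slide":[-0.16,7,0.26],"claw":60}
    - {"slide":[-0.16,10,0.26],"claw":60}
    - {"slide":[-0.16,11.3,0.26],"claw":60}
    - {"slide":[-0.16,11.3,0.26],"claw":60}
    - {"slide":[-0.16,11.3,0.26],"claw":5}
    - {"slide":[-0.16,11.3,0.26],"claw":5}
    - {"slide":[-0.16,11.3,0.26],"claw":5}
    - {"slide":[-0.16,11.3,0.26],"claw":5}
    - {"slide":[-0.16,11.3,0.26],"claw":5}
    - {"slide":[-0.16,9.3,0.26],"claw":5}
    - {"slide":[-0.16,7.3,0.26],"claw":5}
  squeeze: 20

```text
invalid input at $.increments[0]: expected keys dr, slide, claw
```

```bash
python3 look.py side,scene 2; python3 -c "
from h import *
go(620.5,-160,140,-8.3)"
```

```text
slide [ 33.19   2.07 -35.94] dr [ -0.  -12.6  -0. ] t 1.5 pos [438.7 294.2 160.7] w 55.0 j [-1.01  0.39  0.42  1.94 -0.21  0.85 -0.84]
```

View pics/m2.png

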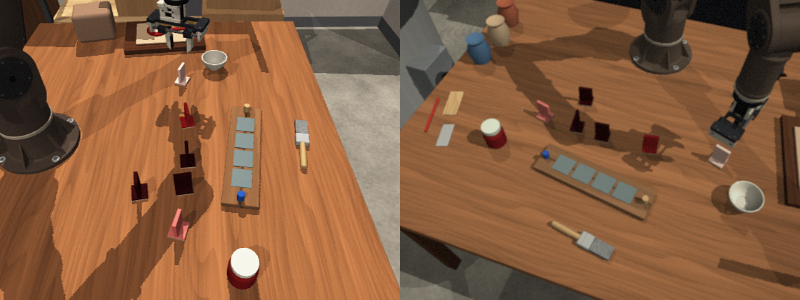

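The row was refused because "dr" is required, so nothing moved. Repeating it with "dr".

Emit:
jog_arm:
  increments:
    - {"slide":[-0.16,4,0.26],"dr":[0,0,0],"claw":60}
    - {"slide":[-0.16,7,0.26],"dr":[0,0,0],"claw":60}
    - {"slide":[-0.16,10,0.26],"dr":[0,0,0],"claw":60}
    - {"slide":[-0.16,11.3,0.26],"dr":[0,0,0],"claw":60}
    - {"slide":[-0.16,11.3,0.26],"dr":[0,0,0],"claw":60}
    - {"slide":[-0.16,11.3,0.26],"dr":[0,0,0],"claw":5}
    - {"slide":[-0.16,11.3,0.26],"dr":[0,0,0],"claw":5}
    - {"slide":[-0.16,11.3,0.26],"dr":[0,0,0],"claw":5}
    - {"slide":[-0.16,11.3,0.26],"dr":[0,0,0],"claw":5}
    - {"slide":[-0.16,11.3,0.26],"dr":[0,0,0],"claw":5}
    - {"slide":[-0.16,9.3,0.26],"dr":[0,0,0],"claw":5}
    - {"slide":[-0.16,7.3,0.26],"dr":[0,0,0],"claw":5}
  squeeze: 20

```text
time: 2.7
tool_pos: [437.8, 296.7, 87.9]
tool_rot: [0.696, -0.13, 0.129, -0.695]
ft_force: [0.3, 0.6, 0.7]
width: 9.8
```

```bash
python3 look.py side,scene 3; python3 -c "
from h import *
go(620.5,-160,150,-8.3)"
```

```text
slide [ 33.36  -6.08 -36.21] dr [ -0.2 -12.8   0.1] t 2.8 pos [439.5 298.   89.8] w 9.6 j [-0.97  0.49  0.38  2.   -0.28  0.69 -0.79]
```

View pics/m3.png

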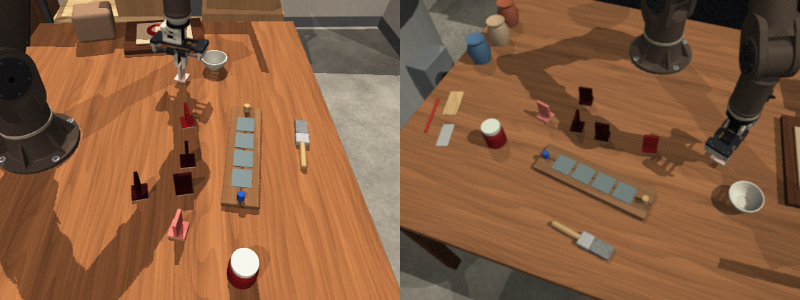

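Pink is lifted: width 9.6, and it hangs upright in both views. Carrying it to pad_d.

Emit:
jog_arm:
  increments:
    - {"slide":[0,-4,0],"dr":[0,0,0],"claw":5}
    - {"slide":[2,-6.1,-2],"dr":[0,-1,0],"claw":5}
    - {"slide":[5,-6.1,-5.5],"dr":[0,-2,0],"claw":5}
    - {"slide":[8.5,-6.1,-9],"dr":[0,-4,0],"claw":5}
    - {"slide":[12,-6.1,-13],"dr":[0,-6,0],"claw":5}
    - {"slide":[15.5,-6.1,-17],"dr":[0,-8,0],"claw":5}
    - {"slide":[19,-6.1,-20.5],"dr":[0,-10,0],"claw":5}
    - {"slide":[22.5,-6.1,-24],"dr":[0,-12,0],"claw":5}
    - {"slide":[26,-6.1,-28],"dr":[0,-12.8,0],"claw":5}
    - {"slide":[29,-6.1,-31.5],"dr":[0,-12.8,0],"claw":5}
    - {"slide":[31.5,-6.1,-34.2],"dr":[0,-12.8,0],"claw":5}
    - {"slide":[33.3,-6.1,-36.1],"dr":[0,-12.8,0],"claw":5}

```text
time: 4.0
tool_pos: [619.3, -163.8, 148.0]
tool_rot: [0.706, -0.052, 0.052, -0.705]
ft_force: [0.4, 0.0, -0.6]
width: 10.2
```

```bash
python3 look.py side,wrist 4; python3 -c "
from h import *
go(620.5,-160,70,-8.3)"
```

```text
slide [0.04 7.8  0.53] dr [ 0.2 -0.3  0. ] t 4.1 pos [ 619.3 -164.9  148. ] w 9.7 j [-0.09  0.57  0.41  1.67 -0.26  0.95  0.26]
```

View pics/m4.png

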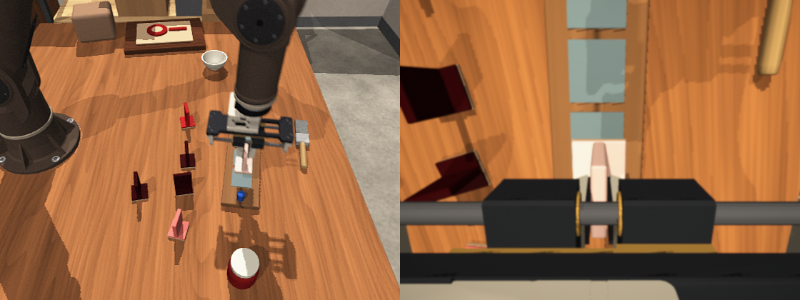

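The wrist view shows the row vertical and in line with the slab. I'll cross-check the pads with wrist rays.

Run:
```python
from h import *
c=load("pics/wrist4.npz"); hsv=cv2.cvtColor(c["color"],cv2.COLOR_BGR2HSV)
m=cv2.inRange(hsv,(70,20,70),(110,110,200)); m=cv2.morphologyEx(m,cv2.MORPH_OPEN,np.ones((5,5)))
cs,_=cv2.findContours(m,0,1)
for k in cs:
    if cv2.contourArea(k)>600:
        x,y,w,h=cv2.boundingRect(k); b=cv2.minAreaRect(k); print((x,y,w,h),b, ray(c,b[0],20).round(1))
go(620.5,-160,70,-8.3)
```

```text
(241, 159, 70, 33) ((275.5, 175.0), (32.0, 69.0), 90.0) [ 621.9 -142.1]
(237, 57, 77, 85) ((275.0, 99.0), (84.0, 76.0), 90.0) [629.9 -87.8]
(236, 0, 79, 38) ((275.0, 18.5), (37.0, 78.0), 90.0) [637.9 -36.5]
slide [0.04 7.8  0.53] dr [ 0.2 -0.3  0. ] t 4.1 pos [ 619.3 -164.9  148. ] w 9.7 j [-0.09  0.57  0.41  1.67 -0.26  0.95  0.26]
```

Emit:
jog_arm:
  increments:
    - {"slide":[0,3,0.6],"dr":[0,0,0],"claw":5}
    - {"slide":[0,5.5,0.6],"dr":[0,0,0],"claw":5}
    - {"slide":[0,7,0.6],"dr":[0,0,0],"claw":5}
    - {"slide":[0,7.6,0.6],"dr":[0,0,0],"claw":5}
    - {"slide":[0,7.9,0.6],"dr":[0,0,0],"claw":5}
    - {"slide":[0,7.9,0.6],"dr":[0,0,0],"claw":5}
    - {"slide":[0,7.9,0.6],"dr":[0,0,0],"claw":5}

```text
time: 4.8
tool_pos: [619.9, -152.8, 70.7]
tool_rot: [-0.705, 0.051, -0.051, 0.706]
ft_force: [-5.5, 1.0, 14.6]
width: 10.1
```

```bash
python3 look.py side 5; python3 -c "
from h import *
go(620.3,-159,68,-8.3)
a=cv2.imread('pics/side5.png');cv2.imwrite('pics/c5.png',cv2.resize(a[120:300,250:420],None,fx=3.2,fy=3.2))"
```

```text
slide [ 0.12  0.27 -0.61] dr [-0.   0.1  0. ] t 4.85 pos [ 620.  -152.8   70.7] w 9.6 j [-0.08  0.66  0.37  1.74 -0.31  0.8   0.29]
```

View pics/c5.png

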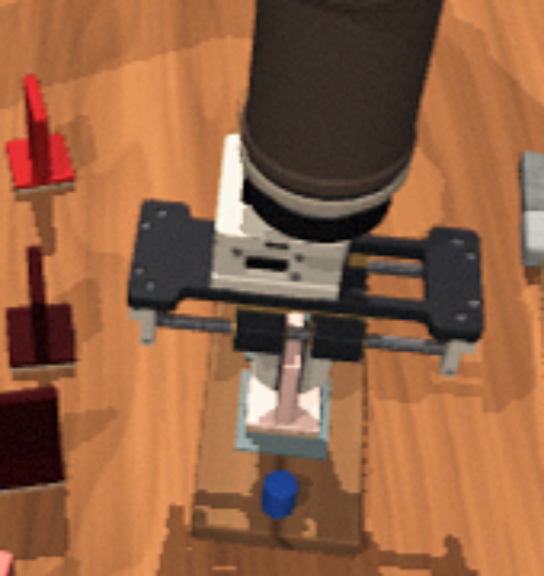

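Pink is touching the pad (14.6 N) but sits about 6 mm too far left. The earlier reading was taken while the arm was still settling. I'll lift, shift back and lower.

Emit:
jog_arm:
  increments:
    - {"slide":[0,-1,0],"dr":[0,0,0],"claw":5}
    - {"slide":[0.1,-1,-0.6],"dr":[0,0,0],"claw":5}
    - {"slide":[0.1,-1,-0.6],"dr":[0,0,0],"claw":5}
    - {"slide":[0.1,-1,-0.6],"dr":[0,0,0],"claw":5}
    - {"slide":[0.1,-0.6,-0.6],"dr":[0,0,0],"claw":5}
    - {"slide":[0.1,-0.3,-0.6],"dr":[0,0,0],"claw":5}
    - {"slide":[0.1,-0.1,-0.6],"dr":[0,0,0],"claw":5}
    - {"slide":[0.1,-0.1,-0.6],"dr":[0,0,0],"claw":5}
    - {"slide":[0.1,-0.1,-0.6],"dr":[0,0,0],"claw":5}

```text
time: 5.75
tool_pos: [620.0, -159.4, 70.7]
tool_rot: [-0.705, 0.051, -0.051, 0.705]
ft_force: [-2.6, 1.4, 5.3]
width: 10.0
```

```bash
python3 look.py side 6; python3 -c "
from h import *
go(620.3,-159,68,-8.3)
a=cv2.imread('pics/side6.png');cv2.imwrite('pics/c6.png',cv2.resize(a[200:300,290:390],None,fx=5,fy=5))"
```

```text
slide [0.02 0.27 0.05] dr [-0.  0. -0.] t 5.8 pos [ 620.  -159.4   70.7] w 9.8 j [-0.07  0.66  0.37  1.73 -0.31  0.81  0.3 ]
```

View pics/c6.png

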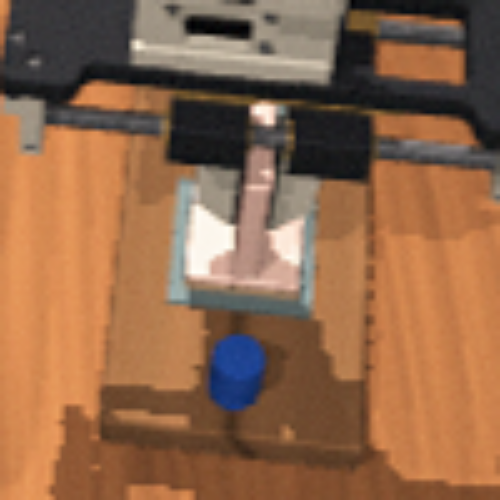

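```bash
python3 -c "
from h import *
c=load('pics/side6.npz')
f=lambda x,y,z:ray(c,(290+x/5,200+y/5),z).round(1)
print('foot',f(188,288,20),f(300,294,20),'pad front',f(168,304,20),f(308,314,20))"
```

```text
foot [ 597.1 -179.7] [ 640.6 -183.2] pad front [ 588.8 -187. ] [ 642.7 -192.4]
```

Pink is centred within about 3 mm, so I'll release it and rise.

Emit:
jog_arm:
  increments:
    - {"slide":[0,-0.1,0],"dr":[0,0,0],"claw":45}
    - {"slide":[0,-0.1,0],"dr":[0,0,0],"claw":45}
    - {"slide":[0,-0.1,0],"dr":[0,0,0],"claw":45}
    - {"slide":[0,-0.1,0],"dr":[0,0,0],"claw":60}
    - {"slide":[0,-2,0],"dr":[0,0,0],"claw":60}
    - {"slide":[0,-5,0],"dr":[0,0,0],"claw":60}
    - {"slide":[0,-9,0],"dr":[0,0,0],"claw":60}
    - {"slide":[0,-9,0],"dr":[0,0,0],"claw":60}

```text
time: 6.6
tool_pos: [623.1, -160.9, 166.1]
tool_rot: [0.706, -0.048, 0.054, -0.705]
ft_force: [0.5, -0.3, 0.2]
width: 54.8
```

```bash
python3 look.py side,wrist 7; python3 -c "
from h import *
go(451,-303,160,-15.2)"
```

```text
slide [-14.76   0.14 -16.62] dr [-0.   6.9  0.1] t 6.7 pos [ 620.9 -159.7  161.7] w 55.1 j [-0.1   0.56  0.41  1.66 -0.26  0.98  0.26]
```

View pics/m7.png

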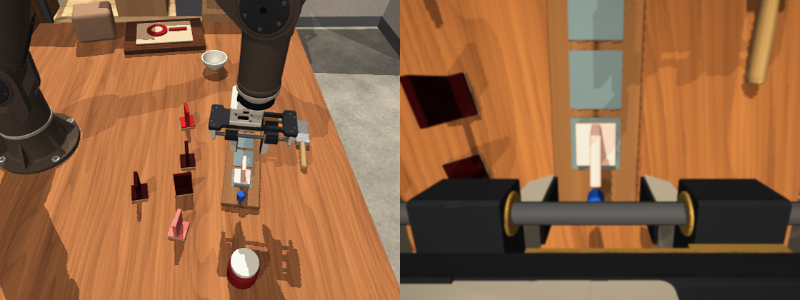

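Pink stands centred on pad_d. Now over to rose.

Emit:
jog_arm:
  increments:
    - {"slide":[-3.5,0,-4],"dr":[0,2,0],"claw":60}
    - {"slide":[-7,0,-8],"dr":[0,4,0],"claw":60}
    - {"slide":[-10.5,0.1,-12],"dr":[0,6,0],"claw":60}
    - {"slide":[-13,0.1,-15],"dr":[0,6.9,0],"claw":60}
    - {"slide":[-14.8,0.1,-16.6],"dr":[0,6.9,0],"claw":60}
    - {"slide":[-14.8,0.1,-16.6],"dr":[0,6.9,0],"claw":60}
    - {"slide":[-14.8,0.1,-16.6],"dr":[0,6.9,0],"claw":60}
    - {"slide":[-14.8,0.1,-16.6],"dr":[0,6.9,0],"claw":60}

```text
time: 7.5
tool_pos: [450.8, -301.4, 159.1]
tool_rot: [-0.701, 0.093, -0.092, 0.701]
ft_force: [-0.3, 0.7, 1.1]
width: 55.1
```

```bash
python3 look.py wrist 8; python3 -c "
from h import *
go(451,-303,50,-15.2)"
```

```text
slide [ 0.05 10.92 -0.16] dr [-0.   0.2 -0. ] t 7.55 pos [ 451.  -301.4  159.2] w 55.0 j [ 0.14  0.42  0.47  1.91 -0.25  0.87  0.48]
```

View pics/wrist8.png

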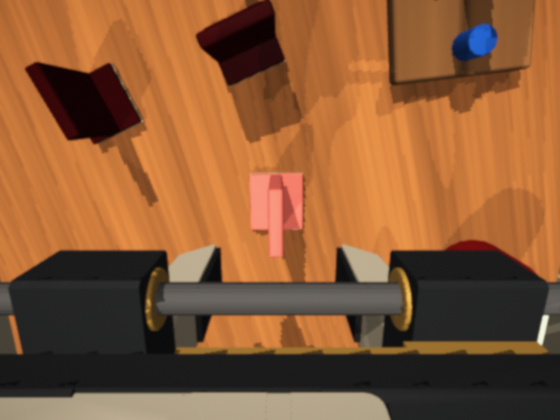

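```bash
python3 -c "
from h import *
c=load('pics/wrist8.npz')
print([ray(c,p,9).round(1) for p in ((249.5,173),(303,173),(303.5,229),(249.5,229),(276,201))], [ray(c,p,70).round(1) for p in((276,187),(276,256))])
print('jar',ray(load('pics/side0.npz'),(342,368),85),ray(load('pics/scene0.npz'),(129,178),85))"
```

```text
[array([ 434.2, -271.9]), array([ 476.4, -283.3]), array([ 465.2, -330.1]), array([ 420.6, -318.2]), array([ 448.9, -300.3])] [array([ 455.8, -277. ]), array([ 443.2, -323.5])]
jar [ 595.85179861 -415.60997313] [ 600.71498594 -402.73499344]
```

Emit:
jog_arm:
  increments:
    - {"slide":[-0.2,4,0],"dr":[0,0,0],"claw":60}
    - {"slide":[-0.2,7.5,0],"dr":[0,0,0],"claw":60}
    - {"slide":[-0.2,10,0],"dr":[0,0,0],"claw":60}
    - {"slide":[-0.2,11,0],"dr":[0,0,0],"claw":60}
    - {"slide":[-0.2,11,0],"dr":[0,0,0],"claw":60}
    - {"slide":[-0.2,11,0],"dr":[0,0,0],"claw":5}
    - {"slide":[-0.2,11,0],"dr":[0,0,0],"claw":5}
    - {"slide":[-0.2,11,0],"dr":[0,0,0],"claw":5}
    - {"slide":[-0.2,11,0],"dr":[0,0,0],"claw":5}
    - {"slide":[-0.2,11,0],"dr":[0,0,0],"claw":5}
    - {"slide":[-0.2,11,0],"dr":[0,0,0],"claw":5}
    - {"slide":[-0.2,11,0],"dr":[0,0,0],"claw":5}
  squeeze: 20

```text
time: 8.75
tool_pos: [448.1, -302.1, 49.9]
tool_rot: [-0.701, 0.093, -0.093, 0.701]
ft_force: [-0.4, 0.5, 2.6]
width: 9.9
```

```bash
python3 -c "
from h import *
go(630.5,-90,150,-8.3)"
```

```text
slide [ 12.06 -10.    25.24] dr [-0.  -6.9  0. ] t 8.75 pos [ 448.1 -302.1   49.9] w 9.9 j [ 0.22  0.57  0.38  2.   -0.35  0.63  0.57]
```

Emit:
jog_arm:
  increments:
    - {"slide":[0,-3,0],"dr":[0,0,0],"claw":5}
    - {"slide":[0,-7,0],"dr":[0,0,0],"claw":5}
    - {"slide":[1.5,-10.5,3],"dr":[0,-1,0],"claw":5}
    - {"slide":[3.5,-10.5,7],"dr":[0,-3,0],"claw":5}
    - {"slide":[5.5,-10.5,11],"dr":[0,-4,0],"claw":5}
    - {"slide":[7.5,-10.5,15],"dr":[0,-5,0],"claw":5}
    - {"slide":[9,-10.5,19],"dr":[0,-6,0],"claw":5}
    - {"slide":[10.5,-10.5,22],"dr":[0,-6.9,0],"claw":5}
    - {"slide":[11.5,-10.5,24],"dr":[0,-6.9,0],"claw":5}
    - {"slide":[12,-10.5,25.2],"dr":[0,-6.9,0],"claw":5}
    - {"slide":[12,-10.5,25.2],"dr":[0,-6.9,0],"claw":5}
    - {"slide":[12,-10.5,25.2],"dr":[0,-6.9,0],"claw":5}

```text
time: 9.95
tool_pos: [628.8, -91.6, 154.5]
tool_rot: [0.706, -0.052, 0.051, -0.705]
ft_force: [-1.0, -0.2, -1.5]
width: 10.0
```

Emit:
jog_arm:
  increments:
    - {"slide":[0,1,0],"dr":[0,0,0],"claw":5}
    - {"slide":[0,4,0],"dr":[0,0,0],"claw":5}
    - {"slide":[0,5,0],"dr":[0,0,0],"claw":5}
    - {"slide":[0,6,0],"dr":[0,0,0],"claw":5}
    - {"slide":[0,6.5,0],"dr":[0,0,0],"claw":5}
    - {"slide":[0,6.5,0],"dr":[0,0,0],"claw":5}
    - {"slide":[0,6.5,0],"dr":[0,0,0],"claw":5}

```text
time: 10.65
tool_pos: [630.1, -90.4, 90.3]
tool_rot: [0.705, -0.051, 0.051, -0.705]
ft_force: [-0.0, -0.2, -0.7]
width: 9.9
```

```bash
python3 look.py side,wrist 9; python3 -c "
from h import *
go(630.3,-91,70.5,-8.3)"
```

```text
slide [ 0.01  2.   -0.07] dr [-0.   0.   0.1] t 10.75 pos [630.3 -90.3  90.5] w 9.6 j [-0.19  0.63  0.38  1.73 -0.3   0.84  0.18]
```

View pics/m9.png

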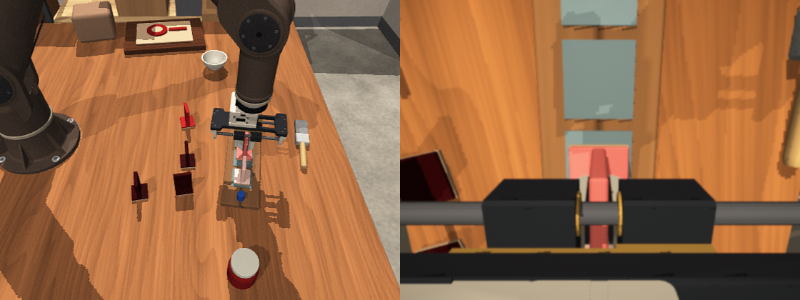

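Rose is over pad_c and in line with the row. Lowering to contact.

Emit:
jog_arm:
  increments:
    - {"slide":[0,1,-0.05],"dr":[0,0,0],"claw":5}
    - {"slide":[0,1.6,-0.05],"dr":[0,0,0],"claw":5}
    - {"slide":[0,2,-0.05],"dr":[0,0,0],"claw":5}
    - {"slide":[0,2,-0.05],"dr":[0,0,0],"claw":5}
    - {"slide":[0,2,-0.05],"dr":[0,0,0],"claw":5}

```text
time: 11.25
tool_pos: [629.5, -90.7, 69.3]
tool_rot: [-0.705, 0.051, -0.051, 0.705]
ft_force: [0.4, 0.1, -1.5]
width: 10.3
```

```bash
python3 look.py side 10; python3 -c "
from h import *
go(630.3,-91,70.5,-8.3)
a=cv2.imread('pics/side10.png');cv2.imwrite('pics/c10.png',cv2.resize(a[180:280,290:390],None,fx=5,fy=5))"
```

```text
slide [ 0.08 -0.11 -0.02] dr [ 0.  0. -0.] t 11.3 pos [629.6 -90.7  69.4] w 9.9 j [-0.18  0.66  0.37  1.74 -0.31  0.8   0.19]
```

View pics/c10.png

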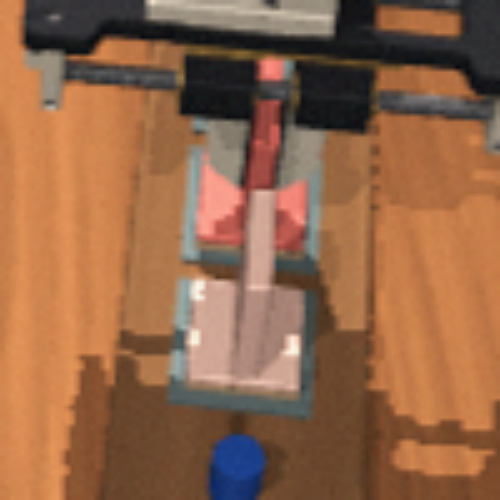

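Emit:
jog_arm:
  increments:
    - {"slide":[0.05,0.1,0],"dr":[0,0,0],"claw":5}
    - {"slide":[0.05,0.15,0],"dr":[0,0,0],"claw":5}
    - {"slide":[0.05,0.15,0],"dr":[0,0,0],"claw":5}

```text
time: 11.6
tool_pos: [629.9, -90.8, 69.2]
tool_rot: [-0.705, 0.051, -0.051, 0.705]
ft_force: [-5.4, 1.5, 11.0]
width: 10.0
```

Contact (11 N). Releasing and rising.

Emit:
jog_arm:
  increments:
    - {"slide":[0,-0.1,0],"dr":[0,0,0],"claw":45}
    - {"slide":[0,-0.1,0],"dr":[0,0,0],"claw":45}
    - {"slide":[0,-0.1,0],"dr":[0,0,0],"claw":45}
    - {"slide":[0,-0.1,0],"dr":[0,0,0],"claw":60}
    - {"slide":[0,-2,0],"dr":[0,0,0],"claw":60}
    - {"slide":[0,-5,0],"dr":[0,0,0],"claw":60}
    - {"slide":[0,-8,0],"dr":[0,0,0],"claw":60}
    - {"slide":[0,-9,0],"dr":[0,0,0],"claw":60}
    - {"slide":[0,-9,0],"dr":[0,0,0],"claw":60}

```text
time: 12.5
tool_pos: [631.1, -90.9, 159.6]
tool_rot: [-0.705, 0.05, -0.052, 0.705]
ft_force: [-0.8, -0.1, -1.1]
width: 55.2
```

```bash
python3 look.py side,wrist 11; python3 -c "
from h import *
go(464,74,160,12)"
```

```text
slide [-18.76  -0.26  13.9 ] dr [ -0.  -20.3  -0.1] t 12.6 pos [629.7 -90.5 157.2] w 55.2 j [-0.22  0.56  0.42  1.67 -0.26  0.97  0.15]
```

View pics/m11.png

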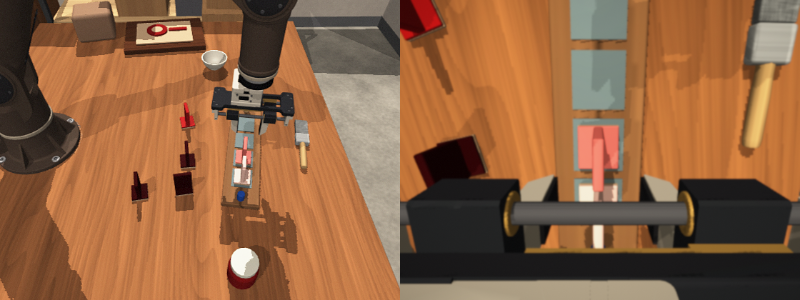

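Rose stands centred on pad_c. Next red.

Emit:
jog_arm:
  increments:
    - {"slide":[-4,-0.3,3],"dr":[0,-4,0],"claw":60}
    - {"slide":[-8,-0.3,6],"dr":[0,-9,0],"claw":60}
    - {"slide":[-12,-0.3,9],"dr":[0,-13,0],"claw":60}
    - {"slide":[-16,-0.3,12],"dr":[0,-17,0],"claw":60}
    - {"slide":[-18.8,-0.3,13.9],"dr":[0,-20.3,0],"claw":60}
    - {"slide":[-18.8,-0.3,13.9],"dr":[0,-20.3,0],"claw":60}
    - {"slide":[-18.8,-0.3,13.9],"dr":[0,-20.3,0],"claw":60}
    - {"slide":[-18.8,-0.3,13.9],"dr":[0,-20.3,0],"claw":60}

```text
time: 13.4
tool_pos: [464.6, 73.0, 160.7]
tool_rot: [0.704, 0.073, -0.074, -0.703]
ft_force: [0.7, -0.8, 0.2]
width: 55.0
```

```bash
python3 look.py wrist 12; python3 -c "
from h import *
go(464,74,49,12)"
```

```text
slide [-0.05 11.18  0.15] dr [ 0.  -0.1 -0. ] t 13.45 pos [464.8  72.7 160.8] w 55.3 j [-0.53  0.29  0.32  2.07 -0.13  0.8   0.08]
```

View pics/wrist12.png

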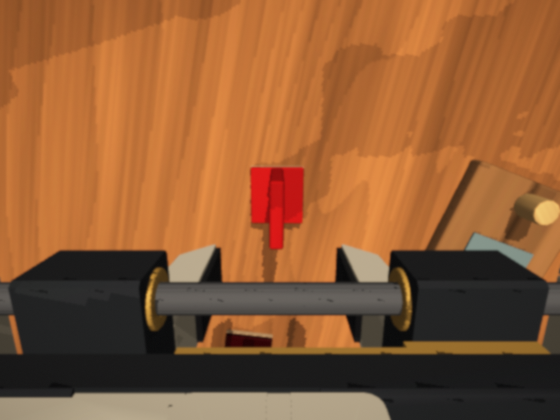

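```bash
python3 -c "
from h import *
c=load('pics/wrist12.npz')
P=[ray(c,p,9) for p in ((251,168),(303,168),(303.5,223),(251,223))];print(np.round(P,1).tolist(),np.mean(P,0))
print([ray(c,p,70).round(1) for p in((276.5,180),(276.5,248))])
go(*np.mean(P,0),49,12)"
```

```text
[[437.0, 95.6], [478.6, 104.3], [489.6, 58.5], [445.7, 49.2]] [462.73852221  76.88591039]
[array([457.5, 101.2]), array([467.2,  54.8])]
slide [-0.11 11.18  0.46] dr [ 0.  -0.1 -0. ] t 13.45 pos [464.8  72.7 160.8] w 55.3 j [-0.53  0.29  0.32  2.07 -0.13  0.8   0.08]
```

Emit:
jog_arm:
  increments:
    - {"slide":[-0.1,4,0.45],"dr":[0,0,0],"claw":60}
    - {"slide":[-0.1,7.5,0.45],"dr":[0,0,0],"claw":60}
    - {"slide":[-0.1,10,0.45],"dr":[0,0,0],"claw":60}
    - {"slide":[-0.1,11.1,0.45],"dr":[0,0,0],"claw":60}
    - {"slide":[-0.1,11.1,0.45],"dr":[0,0,0],"claw":60}
    - {"slide":[-0.1,11.1,0.45],"dr":[0,0,0],"claw":5}
    - {"slide":[-0.1,11.1,0.45],"dr":[0,0,0],"claw":5}
    - {"slide":[-0.1,11.1,0.45],"dr":[0,0,0],"claw":5}
    - {"slide":[-0.1,11.1,0.45],"dr":[0,0,0],"claw":5}
    - {"slide":[-0.1,11.1,0.45],"dr":[0,0,0],"claw":5}
    - {"slide":[-0.1,11.1,0.45],"dr":[0,0,0],"claw":5}
    - {"slide":[-0.1,11.1,0.45],"dr":[0,0,0],"claw":5}
  squeeze: 20

```text
time: 14.65
tool_pos: [462.2, 78.1, 50.4]
tool_rot: [-0.703, -0.074, 0.074, 0.703]
ft_force: [-0.4, -0.6, 3.7]
width: 9.9
```

```bash
python3 -c "
from h import *
go(640.9,-20.5,150,-8.3)"
```

```text
slide [ 15.42  -9.96 -13.37] dr [-0.  20.3  0. ] t 14.65 pos [462.2  78.1  50.4] w 9.9 j [-0.47  0.48  0.25  2.17 -0.23  0.52  0.16]
```

Emit:
jog_arm:
  increments:
    - {"slide":[0,-3,0],"dr":[0,0,0],"claw":5}
    - {"slide":[0,-7,0],"dr":[0,0,0],"claw":5}
    - {"slide":[2,-10.4,-2],"dr":[0,3,0],"claw":5}
    - {"slide":[5,-10.4,-4.5],"dr":[0,7,0],"claw":5}
    - {"slide":[8,-10.4,-7],"dr":[0,11,0],"claw":5}
    - {"slide":[11,-10.4,-9.5],"dr":[0,15,0],"claw":5}
    - {"slide":[13.5,-10.4,-11.7],"dr":[0,18,0],"claw":5}
    - {"slide":[15,-10.4,-13],"dr":[0,20.3,0],"claw":5}
    - {"slide":[15.4,-10.4,-13.4],"dr":[0,20.3,0],"claw":5}
    - {"slide":[15.4,-10.4,-13.4],"dr":[0,20.3,0],"claw":5}
    - {"slide":[15.4,-10.4,-13.4],"dr":[0,20.3,0],"claw":5}

```text
time: 15.75
tool_pos: [639.7, -20.2, 153.8]
tool_rot: [-0.705, 0.051, -0.05, 0.705]
ft_force: [0.2, 0.2, -0.5]
width: 10.4
```

Emit:
jog_arm:
  increments:
    - {"slide":[0,1,0],"dr":[0,0,0],"claw":5}
    - {"slide":[0,4,0],"dr":[0,0,0],"claw":5}
    - {"slide":[0,5.5,0],"dr":[0,0,0],"claw":5}
    - {"slide":[0,6.5,0],"dr":[0,0,0],"claw":5}
    - {"slide":[0,6.5,0],"dr":[0,0,0],"claw":5}
    - {"slide":[0,6.5,0],"dr":[0,0,0],"claw":5}

```text
time: 16.35
tool_pos: [641.0, -21.0, 89.7]
tool_rot: [0.705, -0.051, 0.051, -0.705]
ft_force: [-0.4, 0.4, -0.4]
width: 10.4
```

```bash
python3 look.py side,wrist 13; python3 -c "
from h import *
go(640.7,-20.0,70,-8.3)"
```

```text
slide [-0.09  2.02  0.09] dr [-0.   0.   0.1] t 16.45 pos [641.4 -21.1  90.2] w 10.1 j [-0.3   0.64  0.39  1.72 -0.31  0.84  0.08]
```

View pics/m13.png

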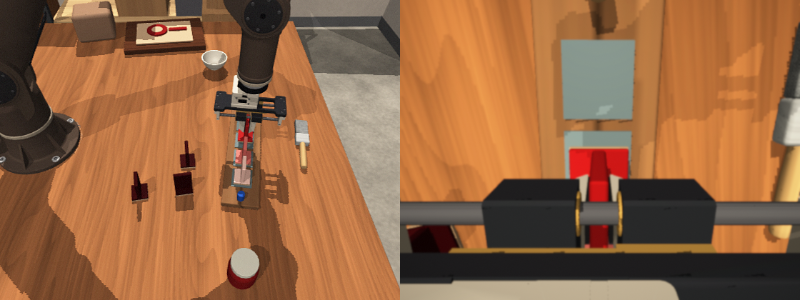

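Red is over pad_b and aligned. Lowering.

Emit:
jog_arm:
  increments:
    - {"slide":[-0.05,1,0.1],"dr":[0,0,0],"claw":5}
    - {"slide":[-0.05,1.6,0.1],"dr":[0,0,0],"claw":5}
    - {"slide":[-0.05,1.9,0.1],"dr":[0,0,0],"claw":5}
    - {"slide":[-0.05,2,0.1],"dr":[0,0,0],"claw":5}
    - {"slide":[-0.05,2,0.1],"dr":[0,0,0],"claw":5}

```text
time: 16.95
tool_pos: [639.9, -19.7, 70.0]
tool_rot: [-0.705, 0.051, -0.051, 0.706]
ft_force: [-6.3, 0.6, 12.5]
width: 10.0
```

Contact. Release and rise.

Emit:
jog_arm:
  increments:
    - {"slide":[0,-0.1,0],"dr":[0,0,0],"claw":45}
    - {"slide":[0,-0.1,0],"dr":[0,0,0],"claw":45}
    - {"slide":[0,-0.1,0],"dr":[0,0,0],"claw":45}
    - {"slide":[0,-0.1,0],"dr":[0,0,0],"claw":60}
    - {"slide":[0,-2,0],"dr":[0,0,0],"claw":60}
    - {"slide":[0,-5,0],"dr":[0,0,0],"claw":60}
    - {"slide":[0,-8,0],"dr":[0,0,0],"claw":60}
    - {"slide":[0,-9,0],"dr":[0,0,0],"claw":60}
    - {"slide":[0,-9,0],"dr":[0,0,0],"claw":60}

```text
time: 17.85
tool_pos: [641.3, -20.0, 160.6]
tool_rot: [-0.705, 0.05, -0.052, 0.705]
ft_force: [0.7, 0.3, -0.1]
width: 55.2
```

```bash
python3 look.py side,wrist 14; python3 -c "
from h import *
go(467,-87,160,5.5)"
```

```text
slide [-16.14  -0.16  -9.14] dr [ -0.  -13.8  -0.1] t 17.95 pos [639.8 -19.7 158.2] w 55.2 j [-0.33  0.56  0.42  1.66 -0.27  0.97  0.04]
```

View pics/m14.png

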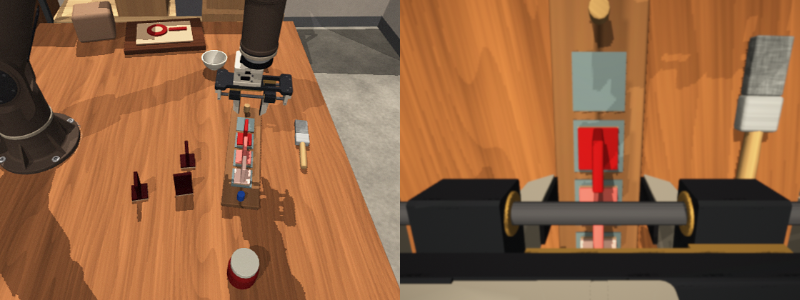

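Red is on pad_b. Now the leftmost of the three dark tiles.

Emit:
jog_arm:
  increments:
    - {"slide":[-3.5,-0.2,-2],"dr":[0,-3,0],"claw":60}
    - {"slide":[-7.5,-0.2,-4],"dr":[0,-6,0],"claw":60}
    - {"slide":[-11.5,-0.2,-6.5],"dr":[0,-9,0],"claw":60}
    - {"slide":[-14.5,-0.2,-8.2],"dr":[0,-12,0],"claw":60}
    - {"slide":[-16.1,-0.2,-9.1],"dr":[0,-13.8,0],"claw":60}
    - {"slide":[-16.1,-0.2,-9.1],"dr":[0,-13.8,0],"claw":60}
    - {"slide":[-16.1,-0.2,-9.1],"dr":[0,-13.8,0],"claw":60}
    - {"slide":[-16.1,-0.2,-9.1],"dr":[0,-13.8,0],"claw":60}

```text
time: 18.75
tool_pos: [468.9, -86.2, 160.8]
tool_rot: [0.706, 0.034, -0.034, -0.706]
ft_force: [0.9, 0.1, -0.8]
width: 54.5
```

```bash
python3 look.py wrist 15; python3 -c "
from h import *
go(467,-87,49,5.5)"
```

```text
slide [-0.19 11.18 -0.05] dr [ 0.   0.1 -0. ] t 18.8 pos [468.9 -86.3 160.8] w 55.3 j [-0.25  0.31  0.4   2.06 -0.16  0.81  0.34]
```

View pics/wrist15.png

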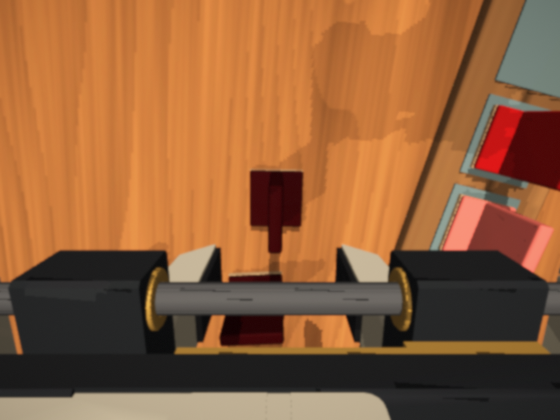

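```bash
python3 -c "
from h import *
c=load('pics/wrist15.npz')
P=[ray(c,p,9) for p in ((250.5,171.5),(302,171.5),(302,227),(250.5,227))];print(np.round(P,1).tolist(),np.mean(P,0))
print([ray(c,p,70).round(1) for p in((276,184),(275,252))],'decoy', ray(c,(230,277),9),ray(c,(283,277),9),ray(c,(230,277),70))
go(*np.mean(P,0),49,5.5)
s=load('pics/side0.npz')
print('decoy top side', ray(s,(244,242),70),ray(s,(269,240),70))"
```

```text
[[443.7, -63.5], [485.8, -59.5], [491.2, -107.0], [447.3, -111.3]] [467.01808394 -85.32330433]
[array([464.9, -60. ]), array([ 468.7, -107.5])] decoy [ 432.64571322 -159.7743463 ] [ 479.70479223 -155.19411791] [ 438.93547578 -129.344808  ]
slide [-0.18 11.18  0.11] dr [ 0.   0.1 -0. ] t 18.8 pos [468.9 -86.3 160.8] w 55.3 j [-0.25  0.31  0.4   2.06 -0.16  0.81  0.34]
decoy top side [ 437.75541853 -175.26407393] [ 484.33909204 -171.43541526]
```

The foot centre is (467,−85), slab yaw is 4.6–5.5°, and the decoy is well clear of the fingers. Descending and gripping.

Emit:
jog_arm:
  increments:
    - {"slide":[-0.2,4,0.15],"dr":[0,0,0],"claw":60}
    - {"slide":[-0.2,7.5,0.15],"dr":[0,0,0],"claw":60}
    - {"slide":[-0.2,10,0.15],"dr":[0,0,0],"claw":60}
    - {"slide":[-0.2,11.1,0.15],"dr":[0,0,0],"claw":60}
    - {"slide":[-0.2,11.1,0.15],"dr":[0,0,0],"claw":60}
    - {"slide":[-0.2,11.1,0.15],"dr":[0,0,0],"claw":5}
    - {"slide":[-0.2,11.1,0.15],"dr":[0,0,0],"claw":5}
    - {"slide":[-0.2,11.1,0.15],"dr":[0,0,0],"claw":5}
    - {"slide":[-0.2,11.1,0.15],"dr":[0,0,0],"claw":5}
    - {"slide":[-0.2,11.1,0.15],"dr":[0,0,0],"claw":5}
    - {"slide":[-0.2,11.1,0.15],"dr":[0,0,0],"claw":5}
    - {"slide":[-0.2,11.1,0.15],"dr":[0,0,0],"claw":5}
  squeeze: 20

```text
time: 20.0
tool_pos: [466.0, -85.5, 50.4]
tool_rot: [-0.706, -0.034, 0.034, 0.706]
ft_force: [0.3, -0.5, 2.7]
width: 10.0
```

```bash
python3 -c "
from h import *
go(651,48.7,150,-8.3)"
```

```text
slide [19.71 -9.95 11.57] dr [-0.  13.8  0. ] t 20.0 pos [466.  -85.5  50.4] w 10.0 j [-0.16  0.49  0.31  2.16 -0.28  0.53  0.45]
```

Emit:
jog_arm:
  increments:
    - {"slide":[0,-3,0],"dr":[0,0,0],"claw":5}
    - {"slide":[0,-7,0],"dr":[0,0,0],"claw":5}
    - {"slide":[0,-11,3],"dr":[0,1,0],"claw":5}
    - {"slide":[2,-11,6],"dr":[0,3,0],"claw":5}
    - {"slide":[5,-11,9],"dr":[0,6,0],"claw":5}
    - {"slide":[9,-11,11],"dr":[0,8,0],"claw":5}
    - {"slide":[13,-11,11.6],"dr":[0,11,0],"claw":5}
    - {"slide":[17,-11,11.6],"dr":[0,13,0],"claw":5}
    - {"slide":[19,-11,11.6],"dr":[0,13.8,0],"claw":5}
    - {"slide":[19.7,-11,11.6],"dr":[0,13.8,0],"claw":5}
    - {"slide":[19.7,-11,11.6],"dr":[0,13.8,0],"claw":5}
    - {"slide":[19.7,-11,11.6],"dr":[0,13.8,0],"claw":5}

```text
time: 21.2
tool_pos: [649.5, 48.6, 159.9]
tool_rot: [0.705, -0.052, 0.05, -0.705]
ft_force: [0.4, 0.3, -0.6]
width: 10.0
```

Emit:
jog_arm:
  increments:
    - {"slide":[0,1,0],"dr":[0,0,0],"claw":5}
    - {"slide":[0,4,0],"dr":[0,0,0],"claw":5}
    - {"slide":[0,5.5,0],"dr":[0,0,0],"claw":5}
    - {"slide":[0,7,0],"dr":[0,0,0],"claw":5}
    - {"slide":[0,7,0],"dr":[0,0,0],"claw":5}
    - {"slide":[0,7,0],"dr":[0,0,0],"claw":5}

```text
time: 21.8
tool_pos: [650.8, 48.8, 90.4]
tool_rot: [0.705, -0.051, 0.051, -0.705]
ft_force: [-0.5, -0.4, -0.7]
width: 9.7
```

```bash
python3 look.py side,wrist 16; python3 -c "
from h import *
go(650.5,48.2,70,-8.3)"
```

```text
slide [-0.09  2.12 -0.08] dr [-0.   0.   0.1] t 21.9 pos [651.4  48.9  91.2] w 9.8 j [-0.41  0.66  0.39  1.68 -0.31  0.86 -0.03]
```

View pics/m16.png

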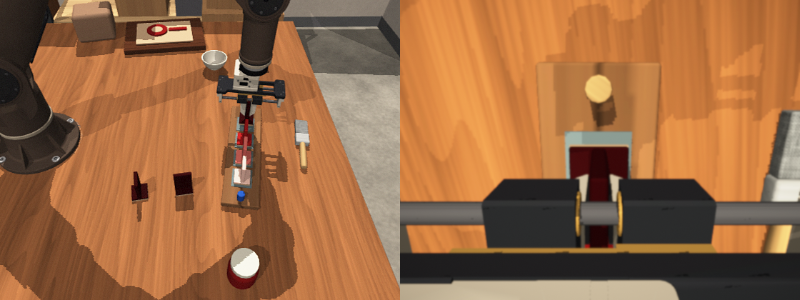

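The oxblood tile is over pad_a and aligned. Lowering.

Emit:
jog_arm:
  increments:
    - {"slide":[-0.05,1,-0.05],"dr":[0,0,0],"claw":5}
    - {"slide":[-0.05,1.6,-0.05],"dr":[0,0,0],"claw":5}
    - {"slide":[-0.05,1.9,-0.05],"dr":[0,0,0],"claw":5}
    - {"slide":[-0.05,2.05,-0.05],"dr":[0,0,0],"claw":5}
    - {"slide":[-0.05,2.05,-0.05],"dr":[0,0,0],"claw":5}

```text
time: 22.4
tool_pos: [649.8, 48.5, 70.4]
tool_rot: [-0.705, 0.051, -0.051, 0.705]
ft_force: [-4.5, 0.3, 9.6]
width: 9.9
```

Emit:
jog_arm:
  increments:
    - {"slide":[0,-0.1,0],"dr":[0,0,0],"claw":45}
    - {"slide":[0,-0.1,0],"dr":[0,0,0],"claw":45}
    - {"slide":[0,-0.1,0],"dr":[0,0,0],"claw":45}
    - {"slide":[0,-0.1,0],"dr":[0,0,0],"claw":60}
    - {"slide":[0,-2,0],"dr":[0,0,0],"claw":60}
    - {"slide":[0,-5,0],"dr":[0,0,0],"claw":60}
    - {"slide":[0,-9,0],"dr":[0,0,0],"claw":60}
    - {"slide":[0,-13,0],"dr":[0,0,0],"claw":60}
    - {"slide":[0,-13,4],"dr":[0,0,0],"claw":60}
    - {"slide":[0,-13,8],"dr":[0,0,0],"claw":60}
    - {"slide":[0,-13,12],"dr":[0,0,0],"claw":60}
    - {"slide":[0,-13,15],"dr":[0,0,0],"claw":60}

```text
time: 23.6
tool_pos: [671.5, 200.4, 199.6]
tool_rot: [-0.705, 0.05, -0.05, 0.706]
ft_force: [0.2, 0.7, -0.4]
width: 55.0
```

Emit:
jog_arm:
  increments:
    - {"slide":[-4,0,4],"dr":[0,0,0],"claw":60}
    - {"slide":[-8,0,8],"dr":[0,0,0],"claw":60}
    - {"slide":[-11,0,11],"dr":[0,0,0],"claw":60}
    - {"slide":[-11,0,11],"dr":[0,0,0],"claw":60}
    - {"slide":[-11,0,11],"dr":[0,0,0],"claw":60}

```text
time: 24.1
tool_pos: [577.1, 324.1, 199.5]
tool_rot: [-0.705, 0.05, -0.049, 0.706]
ft_force: [-0.4, 0.0, -0.1]
width: 55.3
```

```bash
python3 look.py side,scene 17; python3 -c "
import cv2,numpy as np
a=cv2.imread('pics/side17.png');b=cv2.imread('pics/scene17.png')
cv2.imwrite('pics/c17.png',np.hstack([cv2.resize(a[120:300,290:400],None,fx=3.2,fy=3.2,interpolation=2),cv2.resize(b[160:310,170:370],(768,576))[:,:440]]))
cv2.imwrite('pics/c18.png',cv2.resize(b[160:310,170:370],None,fx=4,fy=4,interpolation=2))
cv2.imwrite('pics/c17.png',cv2.resize(a[140:300,280:400],None,fx=3.7,fy=3.7,interpolation=2))"
```

```text
(no output)
```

View pics/c17.png

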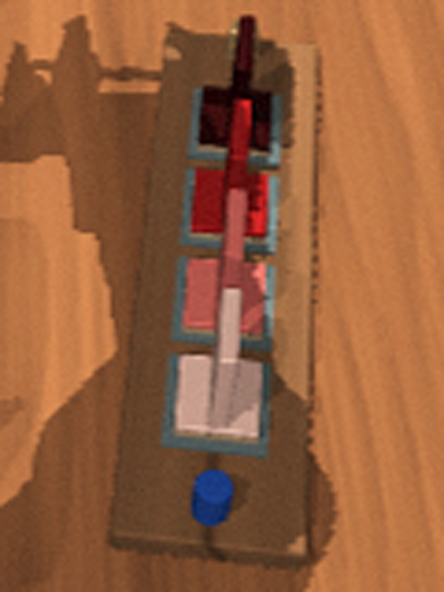

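View pics/c18.png

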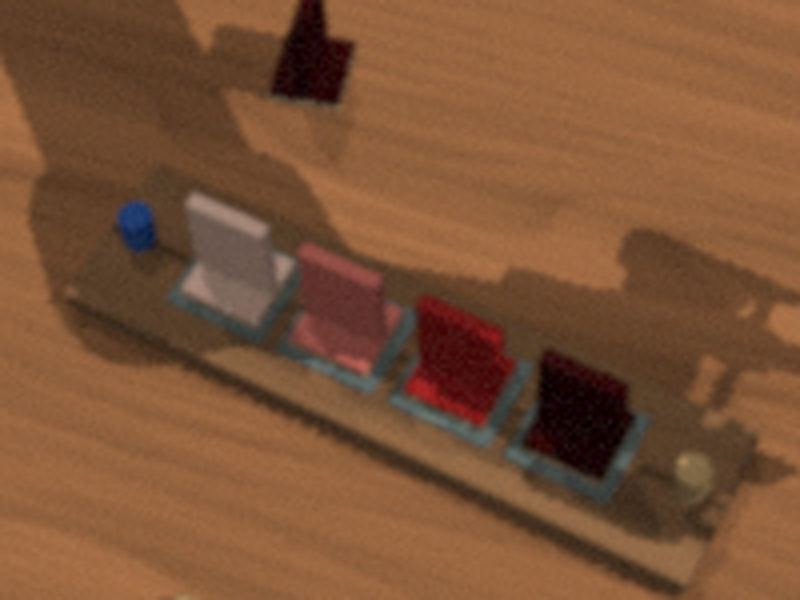

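View pics/m17.png

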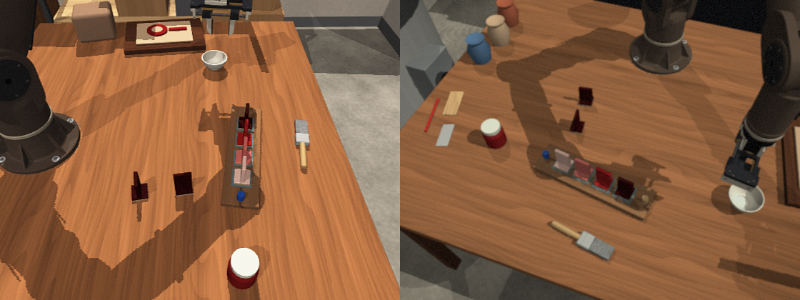

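All four tiles stand upright inside their pads, with a pad border showing around the visible sides of each foot. The order from the blue peg is pink, rose, red, oxblood. The jar looks unmoved and the gripper is clear of everything.

```bash
python3 -c "
from rig import r
print(r.hand_in(), r.state()['time'])"
```

```text
the job is handed in; nothing more can be done
the job is handed in; nothing more can be done
```

I placed all four tiles and handed the job in at about 24 s. Counted from the blue peg they stand pink on pad_d, rose on pad_c, red on pad_b and oxblood on pad_a. Oxblood was the leftmost of the three dark tiles at the start; the two look-alikes were left alone.

- **Position:** in the last side and scene pictures every tile stands upright and in line with the row. The pad border shows around the feet, so each should be within about 6 mm of its pad's centre. I judged this by eye, except for pink, which I measured at about 3 mm off before letting go.
- **Letting go:** the gripper is open at 55 mm and parked clear, and the measured force is near zero.
- **Jar:** it looks unmoved in the pictures; I did not measure it again.

Two things went wrong on the way:
- **Refused move:** one call was rejected because it lacked "dr", and nothing moved.
- **Pink's first touchdown:** it came down about 6 mm off, because I had read the pose before the arm settled. I lifted it, shifted it and set it down again before letting go.

The cameras disagreed by up to about 4 mm on pad positions and by about 5–8 mm on tile positions, so I took the wrist view for the grasps.

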